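Load a vial cassette under the analyser's spring flap

TASK

Press down the long plate beside the loading lane with one fingertip so that the spring-closed flap is held open, and meanwhile push the vial cassette along its lane under the flap with the other fingertip (its upright end tab is there for this) until it is fully home against the back stop. Keep the flap held open until the cassette is home, so that the flap never presses on the cassette; then let the flap spring shut and move clear. Push the cassette only, do not lift or tip it, and leave the bottle, beaker, tube rack and small jar alone.

Things in the scene. Friction and masses are not known exactly. Their poses are not given: they have to be found in the camera images.
- dock: Fixed loading bay before a low white analyser (66 mm high, from x = 82 mm on). Origin on the table under the flap's lip, on the lane's centre line; +x runs along the lane into the bay (push direction), y to the left, z up. Deck top 8 mm above the table, x = -175 to 80. Lane rails 8 mm high on the deck, inner faces y = -22 and 22, from x = -117. Back stop face x = 68. Hinge posts at x = -11 and 75, y = 40, 45 mm high.
- home (a point): Point on the deck's top where the cassette's origin lies when the cassette is fully home (dock x = 38, y = 0, z = 8 mm).
- flap (a joint): Angle (rad) of the grey spring-closed flap: 0 shut, stop at 0.7. It turns about a level axis parallel to the lane (dock y = 40, z = 38 mm): pressing its press plate down raises its roof panel and lip. From 0.35 the lip clears the cassette; 0.5 is a good value. About 4 to 8 N on the plate's middle hold it open; released, it springs shut.
- lip (a point): Middle of the lower edge of the flap's lip, a down-hanging tongue 4 mm thick (dock x = -2 to 2, y = -22 to -2) at the front of the roof panel (70 x 70 mm, over the bay). Shut, this edge is 17 mm above the table and bars the cassette block's way; it passes over the cassette's bar. It moves with the flap.
- plate (a point): Centre of the upper face of the flap's press plate: strip 260 mm long (dock x = -200 to 60), 40 wide, 4 thick, left of the lane (y = 55 to 93 shut). Shut it slopes up away from the lane by 0.3 rad, this point 51 mm above the table; at 0.5 rad it slopes down by 0.2, and a blunt fingertip on its middle stands 31 to 36 mm above the table, a good height to push the tab too. A fingertip can slide along it.
- cassette: Loose white vial cassette, about 0.12 kg, in the lane before the flap. Block 60 (x) x 40 (y) x 19 mm high with six vial tops; from its rear a flat bar (12 wide, 6 high) leads to an upright end tab. Origin: centre of the block's underside; +x points along the lane into the bay; block front face x = 30, tab rear face x = -82 mm.
- tab (a point): Point on the rear face of the cassette's upright end tab (30 mm wide, 5 thick, 46 high), on its middle line, 35 mm above the cassette's underside; a fingertip pushes here. With the cassette home the tab's rear face stays outside, at dock x = -44 mm.
- bottle: Amber bottle, 60 mm diameter, 140 mm high, to be left alone; origin at the centre of its underside.
- beaker: Clear beaker, 68 mm diameter, 85 mm high, to be left alone; origin at the centre of its underside.
- rack: Small white rack with six capped tubes, 60 x 50 mm, 72 mm high, to be left alone; origin at the centre of its underside.
- jar: Small jar, 38 mm diameter, 50 mm high, standing to the right of the lane, to be left alone; origin at the centre of its underside.
Mind the look-alikes: they are no part of the job. What is shaped like the cassette but red or yellow is not meant.

How it is judged:
On the way, in this order (a step that is already met when the one before it is completed fails the run):
1. a fingertip holds the flap open (0.35 rad or more) while the cassette is still before it (value of joint flap above 0.35 rad and contact force between the fingers and flap above 0.5 N and x of cassette in the frame of dock below -0.03 m), for 0.1 s.
2. the cassette is pushed home while a fingertip still holds the flap open (x of cassette in the frame of dock between 0.033 and 0.042 m and y of cassette in the frame of dock between -0.005 and 0.005 m and value of joint flap above 0.3 rad and contact force between the fingers and flap above 0.5 N), for 0.05 s.
At the end, for the whole second after the job is handed in: The cassette rests on the deck within 5 mm of the back stop and of the lane's middle, and the flap is shut behind it (below 0.04 rad) (x of cassette in the frame of dock between 0.033 and 0.042 m and y of cassette in the frame of dock between -0.005 and 0.005 m and value of joint flap below 0.04 rad and height (world z) of cassette below 0.012 m and angle between cassette's own z axis and vertical below 0.1 rad and linear speed of cassette below 0.02 m/s); the robot touches nothing.
It fails at once if the flap presses on the cassette, or the cassette is forced against it (more than 1.5 N) (contact force between flap and cassette above 1.5 N).
It fails at once if the cassette is lifted (more than 15 mm) (height (world z) of cassette above 0.023 m).
It fails at once if the cassette is tipped (more than 0.3 rad) (angle between cassette's own z axis and vertical above 0.3 rad).
It fails at once if the bottle, beaker, tube rack or small jar is disturbed (moved more than 20 mm) (distance of any of bottle, beaker, rack, jar from where it was at the start of the episode above 0.02 m).
It also fails if it takes over 35 s, if anything falls off the work surface, if the arm or the gripper's body presses on something with over 40 N, if the wrist force passes 120 N, or if a joint passes its speed limit or range.

ROBOT

A 6-joint arm with a two-finger parallel gripper is mounted at the origin on the work surface. World frame = base frame: x ahead of the robot, y to its left, z up, the work surface at z = 0. Lengths are in m, angles in rad, forces in N, time in s.
With the tool pointing down it reaches from about 0.325 to 0.9 m from the base axis. Payload 3.5 kg.
Tool frame: the origin (TCP) lies midway between the tips of the shut fingers; the grasp point (between the pads) lies 19 mm behind it; x points along the fingers, y is the direction in which the jaws open and shut, and the axes are right-handed (so a half turn about x gives the same grasp; the last joint's range is limited). The gripper opens to 85 mm and grips with 20 to 120 N. Pads are 22 mm wide; open, the fingers measure 114 mm over their backs; the gripper's body (76 mm by 85 mm) begins 54 mm behind the grasp point. The pads swing forward as they close: fully open they stand 13 mm farther back than shut.
Start: joints at [-1.42, 0.276, -0.026, 1.268, 0, 1.467], TCP at [0.157, -0.605, 0.231] pointing down, gripper open.
Joint ranges: [-3.12, 3.12], [-0.85, 1.88], [-1.08, 1.24], [-1.95, 2.15], [-1.57, 1.53], [-3.14, 3.14]. Speed limits (rad/s): [2.57, 2.57, 3.14, 3.14, 3.14, 3.14].

INTERFACE

Orientations are given as a rotation vector (axis times angle).
In Python, from bench import manip gives the robot as it stands.
- The arm moves only by the shell command python3 -m crank 'ROWS' [OPENING]. ROWS is JSON, a list of rows, each a list of 2 entries, a list of its own where there are three numbers: the shift along the tool's x, y, z in cm, then the turn, a rotation vector about the tool's x, y, z in degrees. A call has 1 to 5 rows; each row is the pose to reach, as a shift and turn from the pose commanded when the call began, along the tool's axes at that moment; what a row does not reach only later rows make up. A row lasts 1/8 s, in which the tool goes at most 62.5 mm and 10.7 degrees, less where a joint would pass 70% of its speed; a pose out of reach is approached as far as the arm can. A call with a gripper value outside its range is refused whole. OPENING is the finger opening in cm, from 0 to 8.54, set as the call begins (- or left out, the last holds). The fingers move at their own pace and stop on an object; the grip force is fixed at half the most. Time passes only in rows, so rows that repeat a pose let the fingers close. It gives the time, the measured TCP pose, the force and the opening at its end, in the units of the state.
- manip.state(): the state, without advancing time (a new reading comes with each control period).
- manip.capture(name): name is "side" or "top"; returns a dict with "pixels" (384x512x3 uint8, red, green, blue), "depth" (384x512 float32, m along the optical axis (not along the pixel's ray), 0 where there is no reading), "intrinsics" (3x3 intrinsics, pixels), "k1" (the pictures are not rectified: a ray, as slopes to the right and down, at radius r is drawn at 1 + k1 r^2 times it, then the intrinsics apply), "world_from_camera" (4x4, takes a point from camera to world coordinates). Camera axes: x right, y up, looking along -z (the intrinsics and any distortion apply to the point x, -y, -z); pixel columns grow to the right and rows downward; lengths in m; the calibration is good to about 2 mm. A picture is of the moment at which its call begins.
- manip.hand_in(): hands the job in, once; it reports no verdict.
Trained networks look in the newest picture that a camera, given by its name, has taken for a name from the list of things; names that differ only in an ending like _2 or _b are one class to them, and where a whole thing is asked for, a point or a joint stands for the part that bears it (a point fixed in the world has none). Each returns a list of dicts, best first, with "confidence" (0 to 1); they miss things now and then, are a little off and sometimes report something else, mostly with a low value. They report only what shows in the picture. A call takes as long as a camera call. They do not tell look-alikes from the thing itself.
- manip.outline_of(target, camera): "region" (384x512 bool, what is visible of it).
- manip.mark_of(target, camera): "position" ([x, y, z] in m, in world coordinates, good to about 4 mm: a listed point, or the origin of a listed thing).
The state is a dict: "time_s": time; "q": joint angles; "joint_velocities": joint speeds; "joint_torque": joint torques, N m; "tcp_pos": TCP position; "tool_rot": TCP orientation; "contact_force": force on the tool from outside, world axes, zero at the start; "moment": the same for the moment, N m; "opening": finger opening in m.
Only numpy, scipy, OpenCV 4.12 (cv2) and the standard library are available. Lean on these libraries where they do the work, as an engineer would, in place of code of your own. Each camera call takes 0.05 s, during which the arm holds its last target.

## Working session

There is one attempt and no reset: what is moved stays moved. The work goes in short steps, Python scripts to look and compute and a shell command to move; the robot and the scene stay as the last step left them, time stands still between calls to the robot, and variables do not carry over. Pictures are saved under pics/ and viewed, and the job is handed in when it is done.

```bash
mkdir -p pics; ls
cat > h.py <<'E'
import numpy as np, cv2, json
from bench import manip
def cap(n, name):
    c=manip.capture(n)
    cv2.imwrite(f'pics/{name}.png', cv2.cvtColor(c['pixels'],cv2.COLOR_RGB2BGR))
    np.savez(f'pics/{name}.npz', **{k:np.array(v) for k,v in c.items()})
    return c
def load(name): return dict(np.load(f'pics/{name}.npz'))
def px2w(c,u,v,depth=None,z=None):
    K=c['intrinsics'];k1=float(c['k1']);T=c['world_from_camera']
    d=np.array([k1,0,0,0],float)
    p=cv2.undistortPoints(np.array([[[u,v]]],float),K,d)[0,0]
    ray=np.array([p[0],-p[1],-1.])
    if z is None:
        if depth is None: depth=c['depth'][int(round(v)),int(round(u))]
        return T[:3,:3]@(ray*depth)+T[:3,3]
    r=T[:3,:3]@ray; o=T[:3,3]; return o+r*(z-o[2])/r[2]
def w2px(c,P):
    T=np.linalg.inv(c['world_from_camera']);p=T[:3,:3]@np.array(P)+T[:3,3]
    x,y=p[0]/-p[2],-p[1]/-p[2];f=1+float(c['k1'])*(x*x+y*y);K=c['intrinsics']
    return K[0,0]*x*f+K[0,2],K[1,1]*y*f+K[1,2]
E
python3 - <<'E'
from h import *
print(manip.state())
for n in('side','top'):
    c=cap(n,n+'0'); print(n,c['intrinsics'].tolist(),c['k1'],np.round(c['world_from_camera'],3).tolist())
    for t in('dock','home','lip','plate','cassette','tab','bottle','beaker','rack','jar'):
        print(t,[(np.round(m['position'],3).tolist(),round(m['confidence'],2)) for m in manip.mark_of(t,n)])
E
```

```text
pics
{'time_s': 0.0, 'q': array([-1.42039476e+00,  2.77184450e-01, -2.79382917e-02,  1.26796707e+00,
       -1.07666782e-05,  1.46738672e+00]), 'joint_velocities': array([-0.00015034, -0.0014257 ,  0.00029817,  0.00215593,  0.00088197,
        0.00035161]), 'joint_torque': array([ 4.02884525e-04, -4.45509338e+01,  2.95203942e+01,  1.64762529e-02,
        3.32684749e-05,  2.55068329e-06]), 'tcp_pos': array([ 0.15679616, -0.60419202,  0.23010069]), 'tool_rot': array([ 2.08715813,  0.26872385, -2.08729415]), 'contact_force': array([ 0.1622367 ,  0.76816495, -0.16717006]), 'moment': array([-0.05131393, -0.04565021,  0.01789658]), 'opening': 0.0854986183541941}
side [[400.4721975857913, 0.0, 261.2093499766429], [0.0, 400.4721975857913, 191.07413676403326], [0.0, 0.0, 1.0]] -0.06229517960345001 [[1.0, -0.012, -0.021, 0.498], [-0.013, 0.492, -0.871, -1.036], [0.021, 0.871, 0.491, 0.661], [0.0, 0.0, 0.0, 1.0]]
dock [([0.626, -0.021, -0.001], 0.86)]
home [([0.663, -0.032, 0.007], 0.73)]
lip [([0.621, -0.033, 0.018], 0.75)]
plate [([0.578, 0.07, 0.049], 0.72), ([0.628, -0.021, -0.004], 0.64)]

[... 589 characters left out ...]
8, 0.984, -0.178, 0.361], [-1.0, -0.026, 0.016, -0.016], [0.011, 0.178, 0.984, 1.028], [0.0, 0.0, 0.0, 1.0]]
dock [([0.623, -0.021, 0.004], 0.7), ([0.623, -0.031, 0.014], 0.63)]
home [([0.664, -0.035, 0.002], 0.96)]
lip [([0.622, -0.031, 0.012], 0.97)]
plate [([0.578, 0.07, 0.05], 0.79)]
cassette [([0.37, -0.123, 0.002], 0.82), ([0.562, -0.005, 0.01], 0.8), ([0.572, -0.222, 0.004], 0.68), ([0.541, -0.126, 0.001], 0.63)]
tab [([0.485, 0.02, 0.042], 0.75), ([0.592, -0.301, 0.036], 0.73), ([0.309, -0.062, 0.036], 0.62)]
bottle [([0.579, 0.344, 0.0], 0.76), ([0.666, -0.03, 0.005], 0.4)]
beaker []
rack [([0.653, -0.396, -0.0], 0.83)]
jar [([0.543, -0.126, 0.0], 0.6), ([0.479, 0.02, 0.042], 0.19)]
```

View pics/side0.png

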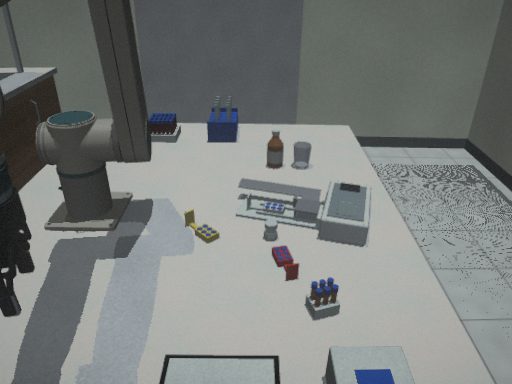

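View pics/top0.png

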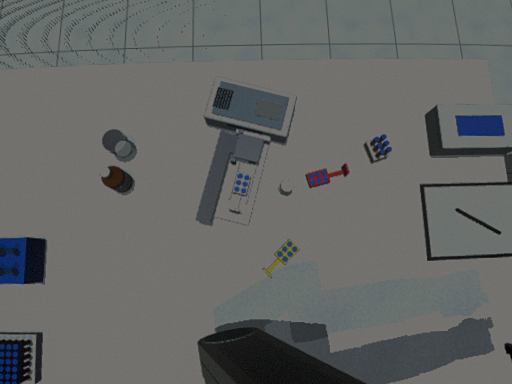

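Run:
```python
from h import *
for n,(u0,v0,u1,v1) in (('side0',(225,165,385,255)),('top0',(185,70,310,235))):
    im=cv2.imread(f'pics/{n}.png')[v0:v1,u0:u1]; s=5 if n=='side0' else 3.6
    im=cv2.resize(im,None,fx=s,fy=s,interpolation=cv2.INTER_CUBIC)
    im=np.clip(im*(1.6 if n=='top0' else 1.),0,255).astype(np.uint8)
    cv2.imwrite(f'pics/{n}c.png',im); print(im.shape)
```

```text
(450, 800, 3)
(594, 450, 3)
```

View pics/side0c.png

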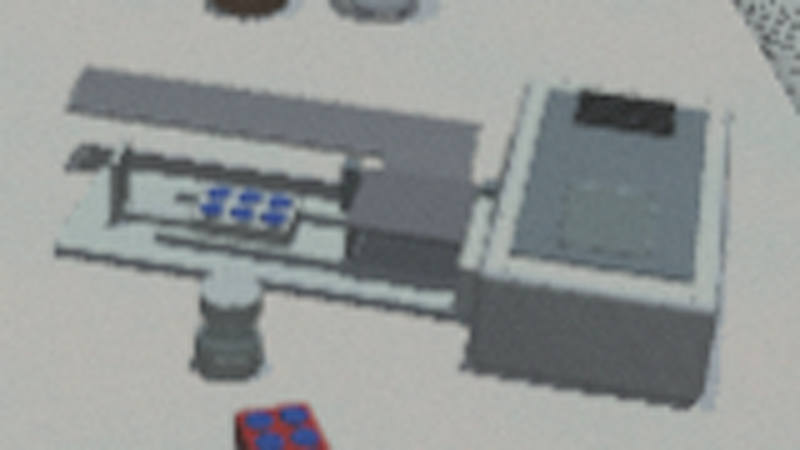

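View pics/top0c.png

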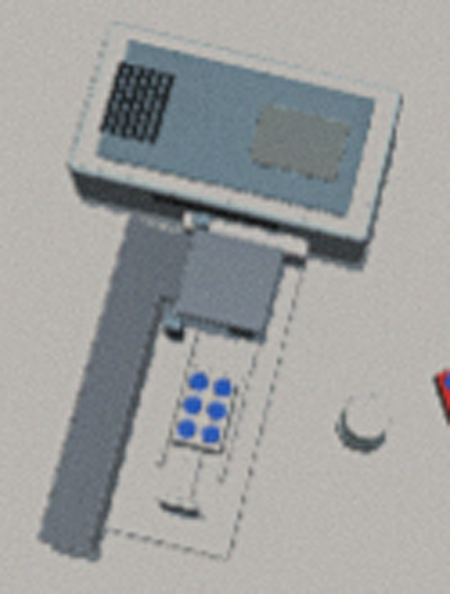

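```bash
cat >> h.py <<'E'
def D(pose,p): # dock->world
    c,s=np.cos(pose[2]),np.sin(pose[2]); p=np.array(p,float)
    return np.array([pose[0]+c*p[0]-s*p[1],pose[1]+s*p[0]+c*p[1],p[2]])
def Di(pose,w):
    c,s=np.cos(pose[2]),np.sin(pose[2]); d=np.array(w[:2])-pose[:2]
    return np.array([c*d[0]+s*d[1],-s*d[0]+c*d[1],w[2]])
E
python3 - <<'E'
from h import *
from scipy.optimize import least_squares
obs=[('top0',(196,220),(-.2,.093,.0569)),('top0',(212.2,224.7),(-.2,.055,.0451)),('top0',(221,130.5),(.06,.093,.0569)),
('side0',(242.4,178.4),(-.2,.093,.0569)),('side0',(238.2,187.4),(-.2,.055,.0451)),('side0',(321.2,189.8),(.06,.093,.0569))]
C={n:load(n) for n in('top0','side0')}
f=lambda x:np.concatenate([np.array(w2px(C[n],D(x,P)))-np.array(uv) for n,uv,P in obs])
r=least_squares(f,[.625,-.021,-.27]); x=r.x; print(x,r.fun.reshape(-1,2).round(1))
for n in('top0',):
  for z,P in ((.0,(0,0,0)),): pass
np.save('dock.npy',x)
for nm,w in (('tabS',(.479,.018,.04)),('tabT',(.485,.020,.042)),('casS',(.566,-.003,.011)),('casT',(.562,-.005,.01)),('home',(.664,-.033,.005)),('plate',(.578,.07,.05)),('lip',(.6215,-.032,.015)),('jar',(.545,-.1255,0)),('bottle',(.578,.342,0))): print(nm,(Di(x,w)*1000).round(1))
H=.008
for n,(u0,v0,u1,v1) in (('side0',(225,165,385,255)),('top0',(185,70,310,235))):
    s=5 if n=='side0' else 3.6
    im=cv2.imread(f'pics/{n}c.png'); 
    def poly(pts,col):
        q=[np.array(w2px(C[n],D(x,p))) for p in pts]; q=np.array([((a+.5-np.array([u0,v0]))*s) for a in q]).astype(int)
        cv2.polylines(im,[q],True,col,1)
    poly([(-.2,.055,.0451),(-.2,.093,.0569),(.06,.093,.0569),(.06,.055,.0451)],(0,0,255))
    poly([(-.117,.022,.016),(.068,.022,.016),(.068,-.022,.016),(-.117,-.022,.016)],(0,255,0))
    poly([(.082,.1,.066),(.082,-.1,.066)],(255,0,0))
    cx=-.062
    poly([(cx+.03,.02,.027),(cx+.03,-.02,.027),(cx-.03,-.02,.027),(cx-.03,.02,.027)],(255,0,255))
    poly([(cx-.082,.015,.054),(cx-.082,-.015,.054),(cx-.082,-.015,.008),(cx-.082,.015,.008)],(0,255,255))
    cv2.imwrite(f'pics/{n}o.png',im)
E
```

```text
[ 0.62782737 -0.02367256 -0.26536003] [[ 1.  -0. ]
 [-0.9 -1. ]
 [ 0.4 -1.1]
 [-1.4 -0.3]
 [-0.7 -0.7]
 [-0.3 -0.5]]
tabS [-154.5    1.2   40. ]
tabT [-149.3    4.7   42. ]
casS [-65.1   3.7  11. ]
casT [-68.4   0.8  10. ]
home [37.4  0.5  5. ]
plate [-72.6  77.3  50. ]
lip [-3.9 -9.7 15. ]
jar [ -53.2 -120.     0. ]
bottle [-144.   339.8    0. ]
```

View pics/side0o.png

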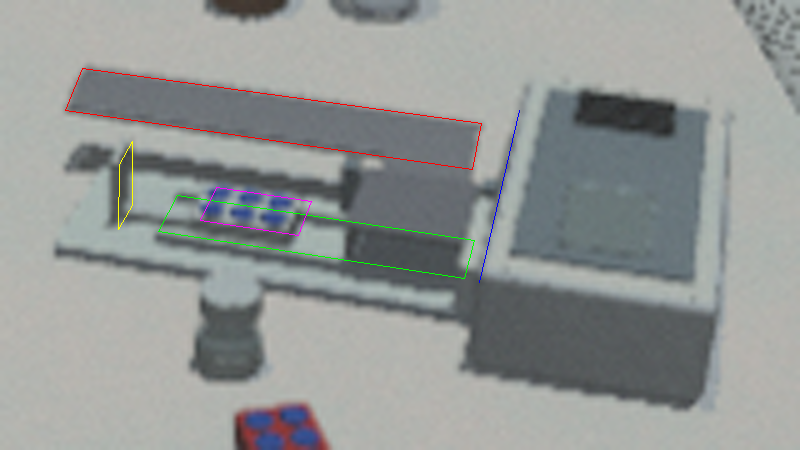

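View pics/top0o.png

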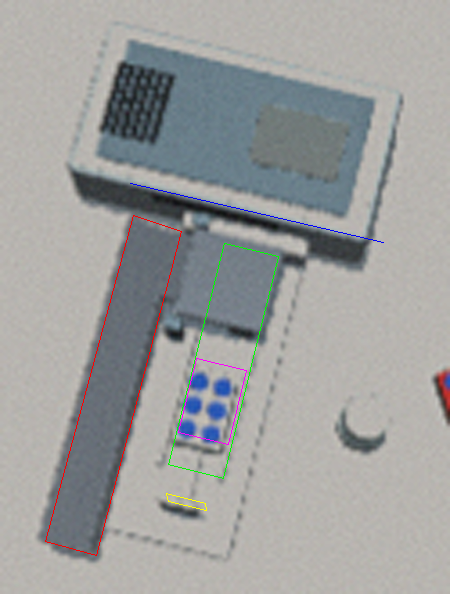

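```bash
cat >> h.py <<'E'
from scipy.spatial.transform import Rotation as R
def rel(tp, tR=None, st=None):
    """rows-style shift (cm) and turn (deg) from the current measured pose to target world pose"""
    st=st or manip.state(); R0=R.from_rotvec(st['tool_rot'])
    sh=R0.inv().apply(np.array(tp)-st['tcp_pos'])*100
    tu=np.zeros(3) if tR is None else np.degrees((R0.inv()*tR).as_rotvec())
    return sh.round(2),tu.round(2)
def Rt(pose,sgn=1):
    yd=np.array([-np.sin(pose[2]),np.cos(pose[2]),0])*sgn; xd=np.array([0,0,-1.])
    return R.from_matrix(np.stack([xd,yd,np.cross(xd,yd)],1))
E
python3 - <<'E'
from h import *
x=np.load('dock.npy'); st=manip.state()
print(R.from_rotvec(st['tool_rot']).as_matrix().round(3))
for s in(1,-1):
    w=D(x,(-.18,.036,.11)); print(s,w,rel(w,Rt(x,s)), Rt(x,s).as_matrix().round(2).tolist())
E
```

```text
[[ 0.     0.251 -0.968]
 [ 0.    -0.968 -0.251]
 [-1.    -0.    -0.   ]]
1 [0.46356895 0.05827358 0.11      ] (array([ 12.13, -56.5 , -46.33]), array([-150.26,   -0.  ,   -0.  ])) [[0.0, 0.26, 0.96], [0.0, 0.96, -0.26], [-1.0, 0.0, -0.0]]
-1 [0.46356895 0.05827358 0.11      ] (array([ 12.13, -56.5 , -46.33]), array([29.74, -0.  ,  0.  ])) [[0.0, -0.26, -0.96], [0.0, -0.96, 0.26], [-1.0, 0.0, -0.0]]
```

White cassette in the lane: side (273,208), top (242,184). Look-alikes: red at side (283,256) and yellow at side (205,232). I'm choosing the white one, because the crop shows it inside the rails before the flap. The dock fit agrees with the home, lip and plate marks to about 4 mm.

```bash
python3 -m crank '[[[0,-3.7,-3.1],[-10,0,0]],[[0,-7.5,-6.2],[-20,0,0]],[[0,-11.3,-9.3],[-30,0,0]],[[0,-15.1,-12.3],[-40,0,0]],[[0,-18.8,-15.4],[-50,0,0]]]' 5.8
python3 - <<'E'
from h import *
x=np.load('dock.npy')
print(rel(D(x,(-.18,.036,.23)),Rt(x,1)),manip.state()['q'])
E
```

```text
time_s: 1.72
tcp_pos: [0.2592, -0.3829, 0.2314]
tool_rot: [1.525, 0.968, -1.524]
contact_force: [-0.2, -0.1, -0.2]
opening: 0.058
(array([  0.14,  -0.25, -48.62]), array([-9.995e+01,  3.000e-02, -1.000e-02])) [-1.11577325e+00 -1.48289767e-02 -3.61588782e-01  1.22353771e+00
  2.11965795e-04  8.94008173e-01]
```

```bash
python3 -m crank '[[[0,0,-4.9],[-10,0,0]],[[0,0,-9.8],[-20,0,0]],[[0,-0.1,-14.7],[-30,0,0]],[[0,-0.1,-19.6],[-40,0,0]],[[0,-0.1,-24.5],[-50,0,0]]]'
python3 - <<'E'
from h import *
x=np.load('dock.npy')
print(rel(D(x,(-.18,.036,.16)),Rt(x,1)),manip.state()['q'])
E
```

```text
time_s: 2.35
tcp_pos: [0.3638, -0.1613, 0.2317]
tool_rot: [0.884, 1.382, -0.884]
contact_force: [0.2, 0.1, 0.7]
opening: 0.0582
(array([  7.16,  18.28, -15.74]), array([-4.994e+01,  8.000e-02, -1.000e-02])) [-5.80290696e-01 -1.37872344e-01 -4.73167741e-01  1.23421049e+00
  5.79965726e-05  5.56742332e-01]
```

```bash
python3 -m crank '[[[0.5,3.7,-3.1],[-10,0,0]],[[2,7.4,-6.3],[-20,0,0]],[[3.5,11,-9.4],[-30,0,0]],[[5.2,14.6,-12.6],[-40,0,0]],[[7.1,18.3,-15.7],[-50,0,0]]]'
python3 -m crank '[[[0,0,0],[0,0,0]],[[0,0,0],[0,0,0]]]'
python3 - <<'E'
from h import *
x=np.load('dock.npy')
st=manip.state();print((Di(x,st['tcp_pos'])*1000).round(1),rel(D(x,(-.18,.036,.16)),Rt(x,1)),st['q'])
for n in('side','top'): cap(n,n+'1')
for n,(u0,v0,u1,v1) in (('side1',(195,120,355,240)),('top1',(175,130,300,255))):
    s=5 if n=='side1' else 4.6
    im=cv2.imread(f'pics/{n}.png')[v0:v1,u0:u1]
    im=cv2.resize(im,None,fx=s,fy=s,interpolation=cv2.INTER_CUBIC)
    if n=='top1': im=np.clip(im*1.6,0,255).astype(np.uint8)
    cv2.imwrite(f'pics/{n}c.png',im)
E
```

```text
time_s: 2.98
tcp_pos: [0.4653, 0.0577, 0.1603]
tool_rot: [0.207, 1.559, -0.207]
contact_force: [0.6, -0.3, -0.1]
opening: 0.058
time_s: 3.22
tcp_pos: [0.4643, 0.0561, 0.1604]
tool_rot: [0.211, 1.561, -0.212]
contact_force: [-0.5, -0.6, -0.9]
opening: 0.0581
[-178.8   34.1  160.4] (array([ 0.04,  0.19, -0.13]), array([-0.26, -0.02,  0.03])) [-1.78716723e-02  4.91523731e-02 -4.53511298e-01  1.06857022e+00
 -4.80098463e-04  2.52078087e-01]
```

View pics/side1c.png

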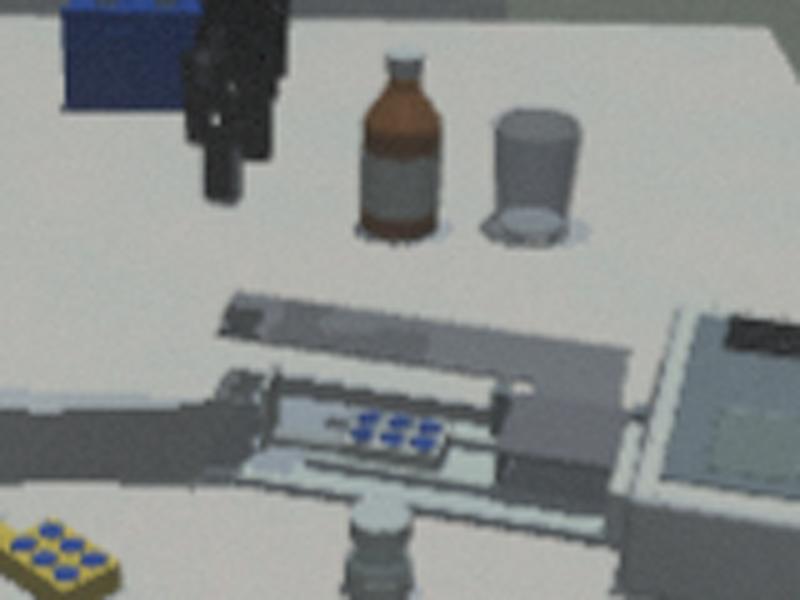

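View pics/top1c.png

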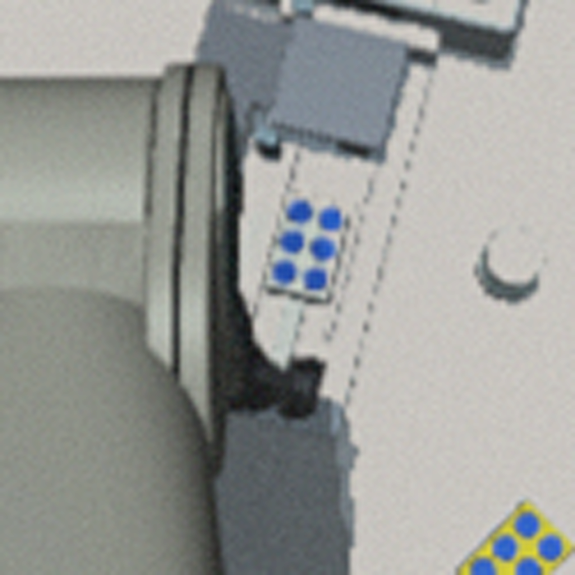

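Run:
```python
from h import *
x=np.load('dock.npy'); w=D(x,(-.0012,.0017,0)); x2=np.array([w[0],w[1],x[2]]); np.save('dock2.npy',x2)
st=manip.state();print('tcp',(Di(x2,st['tcp_pos'])*1000).round(1))
c=load('side1')
for v in range(140,166,2):
    print(v,[ (u,*(Di(x2,px2w(c,u,v))*1000).round(0).astype(int)) for u in range(236,245,2) if c['depth'][v,u]>0])
for v in (197,200,203,206): print(v,[(u,*(Di(x2,px2w(c,u,v))*1000).round(0).astype(int)) for u in range(247,252)])
```

```text
tcp [-177.1   31.7  160.9]
140 [(236, np.int64(-175), np.int64(-31), np.int64(240)), (238, np.int64(-169), np.int64(-31), np.int64(241)), (240, np.int64(-164), np.int64(-28), np.int64(240)), (242, np.int64(-166), np.int64(-6), np.int64(232)), (244, np.int64(-161), np.int64(-3), np.int64(231))]
142 [(236, np.int64(-175), np.int64(-32), np.int64(235)), (238, np.int64(-169), np.int64(-33), np.int64(236)), (240, np.int64(-164), np.int64(-30), np.int64(235)), (242, np.int64(-165), np.int64(-7), np.int64(226)), (244, np.int64(-179), np.int64(58), np.int64(199))]
144 [(236, np.int64(-183), np.int64(-8), np.int64(218)), (238, np.int64(-333), np.int64(486), np.int64(2)), (240, np.int64(-163), np.int64(-34), np.int64(231)), (242, np.int64(-164), np.int64(-11), np.int64(222)), (244, np.int64(-179), np.int64(59), np.int64(192))]
146 [(236, np.int64(-177), np.int64(-27), np.int64(220)), (238, np.int64(-171), np.int64(-25), np.int64(220)), (240, np.int64(-164), np.int64(-30), np.int64(223)), (242, np.int64(-165), np.int64(-8), np.int64(214)), (244, np.int64(-179), np.int64(58), np.int64(186))]
148
[... 2728 characters left out ...]
np.int64(-15), np.int64(44)), (249, np.int64(-144), np.int64(-7), np.int64(39)), (250, np.int64(-144), np.int64(4), np.int64(33)), (251, np.int64(-152), np.int64(46), np.int64(8))]
203 [(247, np.int64(-148), np.int64(-15), np.int64(33)), (248, np.int64(-145), np.int64(-13), np.int64(32)), (249, np.int64(-145), np.int64(-2), np.int64(26)), (250, np.int64(-144), np.int64(5), np.int64(22)), (251, np.int64(-147), np.int64(30), np.int64(7))]
206 [(247, np.int64(-148), np.int64(-14), np.int64(21)), (248, np.int64(-145), np.int64(-12), np.int64(21)), (249, np.int64(-144), np.int64(-4), np.int64(16)), (250, np.int64(-142), np.int64(0), np.int64(14)), (251, np.int64(-139), np.int64(0), np.int64(15))]
```

Tip depth shows the fingertips about 5 mm above the TCP. The tab's rear face is at dock x ≈ -148 and its centre at y ≈ 0. I'll descend with a 3 mm shift in y.

```bash
python3 -m crank '[[[3,0.3,0],[0,0,0]],[[6,0.3,0],[0,0,0]],[[9,0.3,0],[0,0,0]],[[9,0.3,0],[0,0,0]]]'
python3 -m crank '[[[1,0,0],[0,0,0]],[[1.5,0,0],[0,0,0]],[[2,0,0],[0,0,0]],[[2,0,0],[0,0,0]]]'
python3 - <<'E'
from h import *
x=np.load('dock2.npy');st=manip.state();print('tcp',(Di(x,st['tcp_pos'])*1000).round(1),st['contact_force'],rel(st['tcp_pos'],Rt(x)))
E
```

```text
time_s: 3.82
tcp_pos: [0.4629, 0.058, 0.0689]
tool_rot: [0.213, 1.565, -0.214]
contact_force: [-0.4, -0.3, 0.3]
opening: 0.0579
time_s: 4.32
tcp_pos: [0.4651, 0.059, 0.0502]
tool_rot: [0.212, 1.561, -0.212]
contact_force: [-0.2, -0.2, 0.1]
opening: 0.0581
tcp [-177.5   35.5   50.2] [-0.20549665 -0.15162263  0.14850725] (array([0., 0., 0.]), array([-0.25, -0.01,  0.01]))
```

```bash
python3 -m crank '[[[0.5,0,0],[0,0,0]],[[1,0,0],[0,0,0]],[[1,0,0],[0,0,0]]]'
python3 -m crank '[[[0.5,0,0],[0,0,0]],[[1,0,0],[0,0,0]],[[1,0,0],[0,0,0]],[[1,0,0],[0,0,0]]]'
python3 - <<'E'
from h import *
x=np.load('dock2.npy');st=manip.state();print('tcp',(Di(x,st['tcp_pos'])*1000).round(1),st['contact_force'],st['moment'])
cap('side','side2')
v0,u0=160,215
im=cv2.imread('pics/side2.png')[v0:v0+90,u0:u0+150]
cv2.imwrite('pics/side2c.png',cv2.resize(im,None,fx=5.3,fy=5.3,interpolation=cv2.INTER_CUBIC))
print([(m['position'],m['confidence']) for m in manip.mark_of('lip','side')])
E
```

```text
time_s: 4.7
tcp_pos: [0.4661, 0.0598, 0.0407]
tool_rot: [0.213, 1.559, -0.21]
contact_force: [0.4, 2.2, 5.4]
opening: 0.0586
time_s: 5.2
tcp_pos: [0.4665, 0.0605, 0.0314]
tool_rot: [0.214, 1.559, -0.208]
contact_force: [-2.0, 5.0, 9.0]
opening: 0.0581
tcp [-176.6   37.3   31.4] [-1.95640192  5.01634611  9.04293159] [1.20905741 0.16221874 0.08583043]
[([0.6198, -0.0349, 0.0429], 0.94)]
```

View pics/side2c.png

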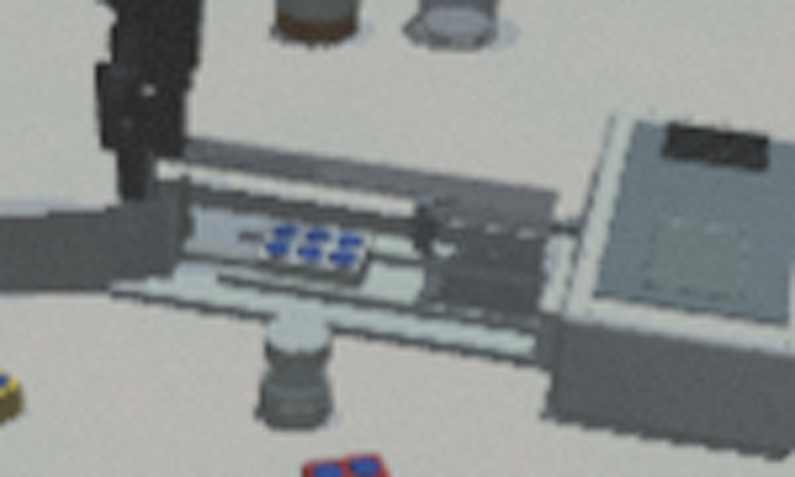

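The lip mark is at z ≈ 43 mm (shut is 17), so the flap is at about 0.48 rad. The picture shows the roof raised, and the near finger, at crop (130,190), just behind the tab, at (180,205). I'll start the push now.

```bash
python3 -m crank '[[[0.1,0,0.6],[0,0,0]],[[0.1,0,1.2],[0,0,0]],[[0.1,0,1.6],[0,0,0]],[[0.1,0,2.0],[0,0,0]],[[0.1,0,2.4],[0,0,0]]]'
python3 -m crank '[[[0,0,0.5],[0,0,0]],[[0,0,1],[0,0,0]],[[0,0,1.5],[0,0,0]],[[0,0,2],[0,0,0]],[[0,0,2.5],[0,0,0]]]'
python3 - <<'E'
from h import *
x=np.load('dock2.npy');st=manip.state();print('tcp',(Di(x,st['tcp_pos'])*1000).round(1),st['contact_force'],st['moment'],R.from_rotvec(st['tool_rot']).as_matrix().round(3).tolist())
cap('side','side3')
v0,u0=160,215
im=cv2.imread('pics/side3.png')[v0:v0+90,u0:u0+150]
cv2.imwrite('pics/side3c.png',cv2.resize(im,None,fx=5.3,fy=5.3,interpolation=cv2.INTER_CUBIC))
for t in('lip','cassette','tab'):print(t,[((Di(x,m['position'])*1000).round(0).tolist(),m['confidence']) for m in manip.mark_of(t,'side')])
E
```

```text
time_s: 5.92
tcp_pos: [0.4844, 0.0544, 0.029]
tool_rot: [0.213, 1.569, -0.208]
contact_force: [-8.0, 4.8, 11.4]
opening: 0.0578
time_s: 6.55
tcp_pos: [0.5088, 0.0477, 0.029]
tool_rot: [0.213, 1.568, -0.208]
contact_force: [-6.9, 4.7, 9.9]
opening: 0.0576
tcp [-132.4   36.    29. ] [-6.90677797  4.69142041  9.88382229] [1.26795893 1.39078783 0.18724535] [[-0.007, 0.265, 0.964], [0.004, 0.964, -0.265], [-1.0, 0.002, -0.008]]
lip [([-2.0, -15.0, 50.0], 0.73)]
cassette [([-223.0, -164.0, -4.0], 0.63), ([1.0, -206.0, 0.0], 0.62), ([-37.0, 0.0, 8.0], 0.53)]
tab [([39.0, -275.0, 38.0], 0.97), ([-295.0, -123.0, 34.0], 0.7), ([-122.0, -2.0, 44.0], 0.67)]
```

View pics/side3c.png

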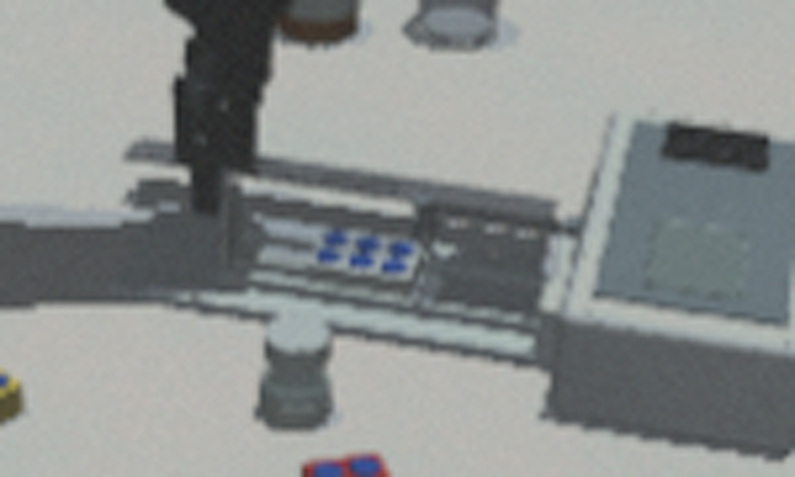

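The finger is on the tab, the cassette has moved to x ≈ -38, and the lip is raised at about 50 mm. I'll continue.

```bash
python3 -m crank '[[[0,0,0.5],[0,0,0]],[[0,0,1],[0,0,0]],[[0,0,1.5],[0,0,0]],[[0,0,2],[0,0,0]],[[0,0,2.5],[0,0,0]]]'
python3 -m crank '[[[0,0,0.5],[0,0,0]],[[0,0,1],[0,0,0]],[[0,0,1.5],[0,0,0]],[[0,0,2],[0,0,0]],[[0,0,2.5],[0,0,0]]]'
python3 -m crank '[[[0,0,0.4],[0,0,0]],[[0,0,0.8],[0,0,0]],[[0,0,1.2],[0,0,0]],[[0,0,1.6],[0,0,0]]]'
python3 - <<'E'
from h import *
x=np.load('dock2.npy');st=manip.state();print('tcp',(Di(x,st['tcp_pos'])*1000).round(1),st['contact_force'],st['moment'])
cap('side','side4')
v0,u0=160,215
im=cv2.imread('pics/side4.png')[v0:v0+90,u0:u0+150]
cv2.imwrite('pics/side4c.png',cv2.resize(im,None,fx=5.3,fy=5.3,interpolation=cv2.INTER_CUBIC))
for t in('lip','cassette','tab'):print(t,[((Di(x,m['position'])*1000).round(0).tolist(),m['confidence']) for m in manip.mark_of(t,'side')])
E
```

```text
time_s: 7.38
tcp_pos: [0.5329, 0.0411, 0.0291]
tool_rot: [0.213, 1.568, -0.208]
contact_force: [-6.6, 3.9, 10.5]
opening: 0.0577
time_s: 8.0
tcp_pos: [0.5572, 0.0345, 0.0291]
tool_rot: [0.213, 1.568, -0.208]
contact_force: [-7.1, 4.1, 8.8]
opening: 0.0578
time_s: 8.5
tcp_pos: [0.5727, 0.0302, 0.0291]
tool_rot: [0.213, 1.568, -0.208]
contact_force: [-6.9, 3.9, 9.4]
opening: 0.058
tcp [-66.1  35.8  29.1] [-6.85207135  3.94778998  9.43827963] [1.22021623 1.28914307 0.16149488]
lip [([-3.0, -16.0, 47.0], 0.55)]
cassette [([-222.0, -163.0, -2.0], 0.8), ([31.0, -4.0, 9.0], 0.76), ([2.0, -204.0, 2.0], 0.7), ([35.0, -1.0, 5.0], 0.27)]
tab [([-293.0, -123.0, 34.0], 0.92), ([-57.0, -1.0, 42.0], 0.83), ([43.0, -275.0, 39.0], 0.62)]
```

View pics/side4c.png

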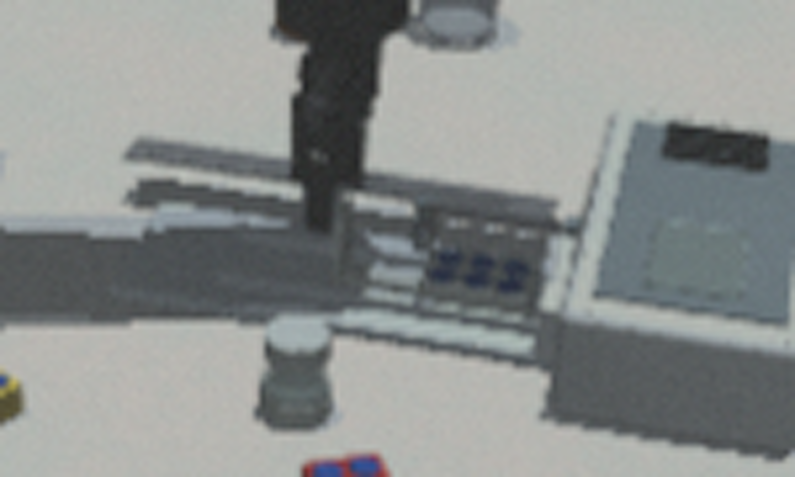

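```bash
python3 -m crank '[[[0,0,0.2],[0,0,0]],[[0,0,0.4],[0,0,0]],[[0,0,0.6],[0,0,0]],[[0,0,0.8],[0,0,0]]]'
python3 -m crank '[[[0,0,0.1],[0,0,0]],[[0,0,0.2],[0,0,0]]]'
python3 -m crank '[[[0,0,0.1],[0,0,0]],[[0,0,0.2],[0,0,0]]]'
```

```text
time_s: 9.2
tcp_pos: [0.5803, 0.0281, 0.0291]
tool_rot: [0.213, 1.568, -0.208]
contact_force: [-8.8, 4.4, 9.0]
opening: 0.0582
time_s: 9.45
tcp_pos: [0.5809, 0.0279, 0.029]
tool_rot: [0.213, 1.57, -0.208]
contact_force: [-10.4, 6.0, 11.9]
opening: 0.058
time_s: 9.7
tcp_pos: [0.5809, 0.0278, 0.0287]
tool_rot: [0.214, 1.574, -0.208]
contact_force: [-13.3, 6.5, 13.9]
opening: 0.0582
```

The TCP has stopped advancing while the force rises, so this is probably the back stop. I'll check before releasing.

Run:
```python
from h import *
x=np.load('dock2.npy');st=manip.state();print('tcp',(Di(x,st['tcp_pos'])*1000).round(1),st['contact_force'],st['moment'])
for n in('side','top'):
  cap(n,n+'5')
  for t in('lip','cassette','tab','home'):print(n,t,[((Di(x,m['position'])*1000).round(0).tolist(),round(m['confidence'],2)) for m in manip.mark_of(t,n)])
v0,u0=175,265
im=cv2.imread('pics/side5.png')[v0:v0+60,u0:u0+80]
cv2.imwrite('pics/side5c.png',cv2.resize(im,None,fx=9,fy=9,interpolation=cv2.INTER_CUBIC))
c=load('side5')
for v in (204,207,210,213): print(v,[(u,*(Di(x,px2w(c,u,v))*1000).round(0).astype(int).tolist()) for u in range(277,284)])
```

```text
tcp [-57.6  35.7  28.7] [-13.28540432   6.50932854  13.90683212] [1.48725501 2.76601743 0.07155623]
side lip [([-0.0, -14.0, 49.0], 0.59)]
side cassette [([38.0, 1.0, 7.0], 0.76), ([-221.0, -166.0, -1.0], 0.72), ([4.0, -205.0, 1.0], 0.71), ([-2.0, 2.0, -1.0], 0.5), ([-50.0, -125.0, 1.0], 0.33)]
side tab [([-293.0, -125.0, 31.0], 0.77), ([-46.0, -4.0, 44.0], 0.69), ([40.0, -277.0, 37.0], 0.64)]
side home [([36.0, -1.0, 5.0], 0.65), ([-47.0, -121.0, 0.0], 0.44)]
top lip [([-2.0, -12.0, 46.0], 0.63)]
top cassette [([1.0, -205.0, 2.0], 0.77), ([-222.0, -162.0, -3.0], 0.62), ([36.0, -4.0, 10.0], 0.52)]
top tab [([41.0, -279.0, 36.0], 0.83), ([-46.0, 2.0, 42.0], 0.62)]
top home [([35.0, -3.0, 6.0], 0.66)]
204 [(277, -57, -6, 40), (278, -54, -5, 40), (279, -51, -6, 41), (280, -48, -5, 41), (281, -43, -15, 48), (282, -41, -12, 46), (283, -39, -4, 42)]
207 [(277, -61, 17, 14), (278, -58, 21, 13), (279, -55, 22, 13), (280, -52, 20, 15), (281, -43, -14, 36), (282, -39, -15, 38), (283, -39, 0, 29)]
210 [(277, -59, 11, 8), (278, -56, 13, 7), (279, -54, 15, 7), (280, -50, 13, 8), (281, -42, -17, 28), (282, -39, -12, 25), (283, -39, 1, 18)]
213 [(277, -55, -6, 8), (278, -52, -5, 8), (279, -50, -1, 6), (280, -47, -4, 8), (281, -42, -13, 15), (282, -40, -6, 11), (283, -37, -6, 11)]
```

View pics/side5c.png

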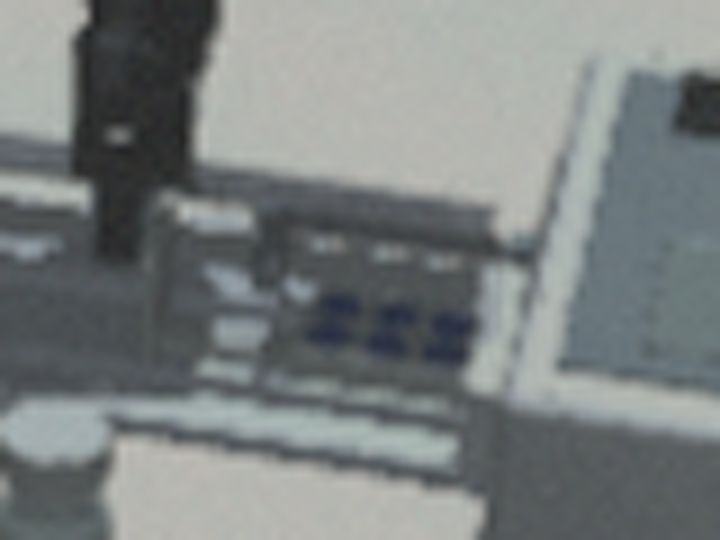

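The block's far end touches the stop at crop (470,340). The cassette mark is 36–38 against 38 for home, and the home mark itself reads 35–36. I'll back off the tab, then let the flap up.

```bash
python3 -m crank '[[[0,0,-0.4],[0,0,0]],[[0,0,-0.9],[0,0,0]],[[0,0,-1.4],[0,0,0]],[[0,0,-1.4],[0,0,0]]]'
python3 -m crank '[[[-0.6,0,0],[0,0,0]],[[-1.2,0,0],[0,0,0]],[[-1.8,0,0],[0,0,0]],[[-2.4,0,0],[0,0,0]],[[-3,0,0],[0,0,0]]]'
python3 -m crank '[[[-3,0,0],[0,0,0]],[[-6,0,-1],[0,0,0]],[[-10,0,-3],[0,0,0]],[[-13,0,-6],[0,0,0]],[[-14,0,-10],[0,0,0]]]'
python3 -m crank '[[[0,0,-2],[0,0,0]],[[0,0,-2],[0,0,0]],[[0,0,-2],[0,0,0]]]'
python3 - <<'E'
from h import *
x=np.load('dock2.npy')
for n in('side','top'):
  cap(n,n+'6')
  for t in('lip','cassette','tab','home','jar','rack','bottle','beaker'):print(n,t,[((Di(x,m['position'])*1000).round(0).tolist() if t in('lip','cassette','tab','home') else m['position'].round(3) ,round(m['confidence'],2)) for m in manip.mark_of(t,n)])
v0,u0=160,215
im=cv2.imread('pics/side6.png')[v0:v0+90,u0:u0+150]
cv2.imwrite('pics/side6c.png',cv2.resize(im,None,fx=5.3,fy=5.3,interpolation=cv2.INTER_CUBIC))
print(manip.state()['contact_force'],manip.state()['time_s'])
E
```

```text
time_s: 10.7
tcp_pos: [0.58, 0.0285, 0.0326]
tool_rot: [0.212, 1.549, -0.211]
contact_force: [4.4, -0.4, 8.1]
opening: 0.0581
time_s: 11.32
tcp_pos: [0.5727, 0.0292, 0.0587]
tool_rot: [0.212, 1.563, -0.212]
contact_force: [0.5, 0.1, 1.2]
opening: 0.058
time_s: 11.95
tcp_pos: [0.4785, 0.0557, 0.2015]
tool_rot: [0.212, 1.557, -0.211]
contact_force: [-0.6, -0.2, -1.0]
opening: 0.0582
time_s: 12.32
tcp_pos: [0.4592, 0.0607, 0.1987]
tool_rot: [0.212, 1.56, -0.212]
contact_force: [0.1, -0.1, 0.3]
opening: 0.0581
side lip [([-5.0, -15.0, 15.0], 0.55), ([-48.0, -122.0, 0.0], 0.25)]
side cassette [([0.0, -203.0, 4.0], 0.92), ([-222.0, -166.0, 1.0], 0.88), ([40.0, -4.0, 10.0], 0.69)]
side tab [([-294.0, -121.0, 34.0], 0.96), ([39.0, -277.0, 37.0], 0.91), ([-47.0, -3.0, 42.0], 0.69)]
side home [([37.0, 1.0, 3.0], 0.66)]Traceback (most recent call last):
  File "<stdin>", line 5, in <module>
AttributeError: 'list' object has no attribute 'round'. Did you mean: 'count'?
```

Run:
```python
from h import *
x=np.load('dock2.npy')
for n in('side','top'):
  cap(n,n+'7')
  for t in('lip','plate','cassette','tab','home'):print(n,t,[((Di(x,m['position'])*1000).round(0).tolist() ,round(m['confidence'],2)) for m in manip.mark_of(t,n)])
  for t in('jar','rack','bottle','beaker'):print(n,t,[(np.round(m['position'],3).tolist() ,round(m['confidence'],2)) for m in manip.mark_of(t,n)][:1])
v0,u0=160,215
im=cv2.imread('pics/side7.png')[v0:v0+90,u0:u0+150]
cv2.imwrite('pics/side7c.png',cv2.resize(im,None,fx=5.3,fy=5.3,interpolation=cv2.INTER_CUBIC))
st=manip.state();print(st['contact_force'],st['time_s'],st['tcp_pos'])
c=load('side7')
for v in (204,207,210,213): print(v,[(u,*(Di(x,px2w(c,u,v))*1000).round(0).astype(int).tolist()) for u in range(278,285)])
```

```text
side lip [([-2.0, -11.0, 18.0], 0.93)]
side plate [([-73.0, 75.0, 51.0], 0.98)]
side cassette [([0.0, -208.0, 3.0], 0.71), ([-222.0, -165.0, -1.0], 0.61)]
side tab [([-293.0, -125.0, 33.0], 0.96), ([39.0, -277.0, 36.0], 0.7), ([-46.0, -2.0, 44.0], 0.6)]
side home [([34.0, 1.0, 6.0], 0.59), ([-3.0, 2.0, -4.0], 0.24)]
side jar [([0.549, -0.128, 0.001], 0.8)]
side rack [([0.651, -0.392, 0.001], 0.84)]
side bottle [([0.577, 0.343, -0.0], 0.74)]
side beaker [([0.68, 0.342, 0.001], 0.97)]
top lip []
top plate []
top cassette [([-222.0, -164.0, -0.0], 0.95), ([2.0, -203.0, -2.0], 0.89)]
top tab [([41.0, -276.0, 36.0], 0.74), ([-46.0, -2.0, 44.0], 0.62)]
top home [([35.0, -1.0, 7.0], 0.83), ([-55.0, -122.0, -2.0], 0.68)]
top jar [([0.543, -0.126, -0.001], 0.71)]
top rack [([0.652, -0.396, 0.005], 0.92)]
top bottle [([0.579, 0.342, -0.0], 0.65)]
top beaker [([0.673, 0.342, -0.0], 0.73)]
[ 0.83268795 -0.41670909 -0.61175951] 13.625 [0.45848768 0.06087478 0.1993191 ]
204 [(278, -64, 47, 7), (279, -61, 46, 9), (280, -58, 49, 7), (281, -43, -15, 47), (282, -40, -12, 46), (283, -39, -2, 41), (284, -39, 13, 32)]
207 [(278, -58, 20, 13), (279, -56, 23, 12), (280, -52, 21, 14), (281, -43, -14, 36), (282, -39, -16, 38), (283, -39, 1, 28), (284, -40, 21, 16)]
210 [(278, -56, 10, 9), (279, -53, 13, 8), (280, -51, 15, 7), (281, -42, -15, 26), (282, -39, -16, 28), (283, -38, -1, 19), (284, -39, 19, 7)]
213 [(278, -53, -5, 8), (279, -50, -4, 8), (280, -46, -6, 10), (281, -42, -13, 15), (282, -39, -11, 14), (283, -36, -9, 13), (284, -34, -6, 12)]
```

View pics/side7c.png

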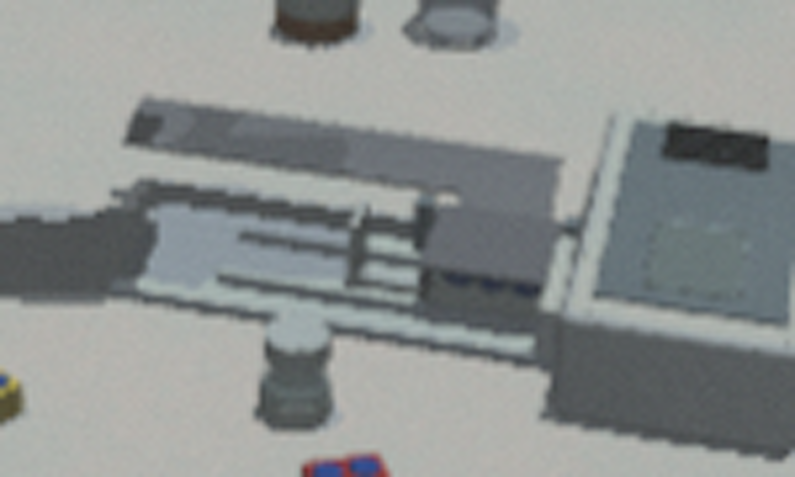

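View pics/top7.png

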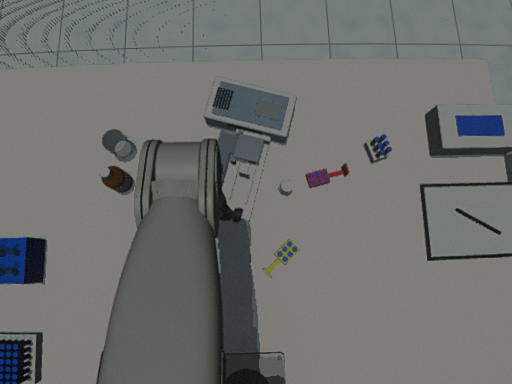

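The flap is shut: lip mark 18 mm, plate mark 51 mm. The tab's edge is still at side pixel u = 281, as it was under load against the stop. The other objects are in place and the robot is clear.

```bash
python3 -c "
from bench import manip
print(manip.hand_in())"
```

```text
the job is handed in; nothing more can be done
None
```

I held the flap open with one fingertip on the press plate and pushed the white cassette to the back stop with the other. Then I backed off, let the flap spring shut and moved clear. I handed it in at about 13.6 s; no verdict was reported.

**Last checks:**
- **Flap while pushing:** the lip mark was 43–50 mm above the table, which I worked out as about 0.48 rad or more.
- **Cassette home:** the push ended with the arm no longer advancing while the force along the lane rose. The cassette mark then read x = 36–38 mm (home is 38). After release, the side picture showed the tab's edge at the same pixel.
- **Flap shut:** the lip mark is at 18 mm and the plate mark at 51 mm, matching the shut values of 17 and 51 to within about 1 mm.
- **Other objects:** the bottle, rack and jar marks agree with the start in both views. The beaker agrees in the side view; the top view had no starting mark for it.
- **Robot clear:** the fingertips were about 0.2 m above the table and the force reading was near zero.

**Checks that disagreed or failed:**
- When I backed off the tab, the arm moved only about 1 mm of the commanded 14 mm, probably because of friction on the plate. It came free when raised, and the cassette did not move.
- The tab mark reads x = -46 mm rather than the expected -44. That is within its error and my dock fit.
- After the flap shut, the cassette was mostly hidden: the last side and top views had no direct mark of it, and the top view had none of the lip or plate either. The final position therefore rests on the tab and the side view.

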